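# Stack the bend-test coupons under the hold-down block

## Robot

A 6-joint arm with a two-finger parallel gripper is mounted at the origin on a cart in front of the work surface, level with it; the furniture and walls round the work are solid. World frame = base frame: x ahead of the robot, y to its left, z up, the work surface at z = 0. Lengths are in m, angles in degrees, forces in N, time in s.
With the tool pointing down it reaches from about 0.4 to 0.825 m from the base axis. Payload 7 kg.
Tool frame: the origin (TCP) lies midway between the tips of the shut fingers; the grasp point (between the pads) lies 19 mm behind it; z points along the fingers, y is the direction in which the jaws open and shut (so a half turn about z gives the same grasp; the last joint's range is limited). The gripper opens to 88 mm and grips with 3 to 60 N. Pads are 19 mm wide; open, the fingers measure 130 mm over their backs; the gripper's body (78 mm by 193 mm) begins 47 mm behind the grasp point.
Start: joints at [91.908, 20.546, 0.682, 0, -70.136, -16.507], TCP at [0.17, 0.653, 0.227] pointing down, gripper open.
Joint ranges: [-176.03, 176.03], [-82.01, 121.73], [-58.28, 71.71], [-173.87, 95.51], [-174.79, -0.11], [-173.66, 173.66]. Speed limits (degrees/s): [136.94, 136.94, 172.46, 180, 180, 180].

## Interface

Orientations are given as a 3x3 rotation matrix whose columns are the frame's x, y, z axes.
In Python, from rig import robot gives the robot as it stands. Calls block until the motion is done:
- robot.goto(position, orientation): joint-space move of the TCP to a pose.
- robot.servo_line(position, ori=None, speed=0.15): straight line of the TCP; ori=None keeps the orientation; speed is the mean speed in m/s.
- robot.movej(angles): joint-space move.
- robot.move_gripper(opening): opening from 0.0 (shut) to 1.0 (fully open); the grip force is fixed at half the most; returns when the fingers have stopped.
- robot.dwell(seconds).
- robot.ik(position, orientation): joint angles nearest the present ones, or None.
- robot.grab_frame(name): name is "scene" or "top" or "wrist"; returns (picture, depth): 384x512x3 uint8, red, green, blue; 384x512 float32, m along the optical axis (not along the pixel's ray), 0 where there is no reading.
- robot.camera_info(name): a dict with "vfov" (degrees; the focal length in pixels is half the picture's height over the tangent of half this angle, whatever the lens; pixels are square), "cx", "cy" (the principal point, pixels), "k1" (the pictures are not rectified: a ray, as slopes to the right and down, at radius r is drawn at 1 + k1 r^2 times it, then the intrinsics apply), "view" (4x4, takes a point from world to camera coordinates); the wrist camera has in their place "T_tool_cam" (4x4, takes a point from camera to tool coordinates, whose origin is the TCP and whose axes are the flange's). Camera axes: x right, y down, z forward; pixel columns grow to the right and rows downward; lengths in m; the calibration is good to about 2 mm. A picture is of the moment at which its call begins: read the wrist's pose just before it. camera_info takes no time and is no camera call.
A pose or a line that the arm cannot do raises robot.Unreachable and nothing moves.
- robot.job_done(): hands the job in, once; it reports no verdict.
Readings, each from a call of its own:
- robot.read_t(): time.
- robot.read_qpos(): joint angles.
- robot.read_qvel(): joint speeds.
- robot.read_effort(): joint torques, N m.
- robot.read_position(): TCP position.
- robot.read_tcp_rot(): TCP orientation.
- robot.read_force(): force on the tool from outside, world axes, zero at the start.
- robot.read_ft_torque(): the same for the moment, N m.
- robot.read_grip_width(): opening from 0.0 (shut) to 1.0 (fully open).
Only numpy, scipy, OpenCV 4.12 (cv2) and the standard library are available. Lean on these libraries where they do the work, as an engineer would, in place of code of your own. Each camera call takes 0.05 s, during which the arm holds its last target. There are 200 camera calls.

## Task

Lift the grey cover off the stacking stand by its handle and hang it by the handle bar across both prongs of the rack. Then stack all the loose flat steel coupons squarely on the outline marked in the middle of the stand, edges flush in one neat pile, and finally set the steel hold-down block squarely in the middle on top of the pile. If something gets knocked or slips on the way, put it right.

Things in the scene. Friction and masses are not known exactly. Their poses are not given: they have to be found in the camera images.
- stand: stacking stand fixed to the table: a flat dark steel plate 120 mm (x) by 170 mm (y), 10 mm thick, with a bright line inlaid round the middle of its top, the outline of one coupon: 50 mm (x) by 100 mm (y); origin at the centre of the underside. At the start the cover stands on it over the outline
- stand_top (a point): centre of the outline on the stand's top face, 10 mm above the table; axes as the stand's: the outline's 50 mm side along x, its 100 mm side along y, z up
- cover: grey sheet-steel cover, 80 mm (x) by 150 mm (y), 36 mm high, open below, walls 3 mm, 0.28 kg; at the start it stands on the stand over the outline (rim 10 mm above the table). A bow handle of 10 mm round bar stands over its top along y: the level bar is 116 mm long, its centre 96 mm above the cover's rim, 60 mm above the cover's roof; the uprights stand at y = -64 and +64 mm. Origin at the centre of the open underside
- cover_bar (a point): middle of the cover's handle bar, 96 mm above the cover's origin, axes as the cover's (the bar runs along y)
- rack: hanging rack fixed to the table: foot plate, an upright plate 110 mm wide (front face at x = +4 mm, top 172 mm high) and two level 10 mm round prongs that point to the rack's -x, at y = -42 and +42 mm, rod centres 160 mm above the table; at x = -90 mm they turn up and end at x = -96 mm, 181 mm above the table. Origin on the table
- rack_rest (a point): middle of the handle bar when the cover hangs midway on both prongs, bar across them: x = -50, y = 0, z = 170 mm in the rack's frame, same axes. Free play of the bar: 35 mm towards the tips, 45 mm towards the upright. The bar comes in over the tips with the prongs between bar and roof, and is then lowered; between the prongs 74 mm are free for fingers
- block: plain steel hold-down block 46 mm (x) by 90 mm (y) by 36 mm high, 0.6 kg, standing on the table; origin at the centre of the underside
- coupon_0: bend-test coupon, a flat steel plate 50 mm (its x) by 100 mm (its y) by 6 mm thick, lying flat on the table; origin at the centre of the underside. Four to six of the six are present
- coupon_1: bend-test coupon, a flat steel plate 50 mm (its x) by 100 mm (its y) by 6 mm thick, lying flat on the table; origin at the centre of the underside. Four to six of the six are present
- coupon_2: bend-test coupon, a flat steel plate 50 mm (its x) by 100 mm (its y) by 6 mm thick, lying flat on the table; origin at the centre of the underside. Four to six of the six are present
- coupon_3: bend-test coupon, a flat steel plate 50 mm (its x) by 100 mm (its y) by 6 mm thick, lying flat on the table; origin at the centre of the underside. Four to six of the six are present
- coupon_4: bend-test coupon, a flat steel plate 50 mm (its x) by 100 mm (its y) by 6 mm thick, lying flat on the table; origin at the centre of the underside. Four to six of the six are present
- coupon_5: bend-test coupon, a flat steel plate 50 mm (its x) by 100 mm (its y) by 6 mm thick, lying flat on the table; origin at the centre of the underside. Four to six of the six are present
There are look-alikes about, which are no part of the job. Leave any turquoise look-alike of the block alone.

How it is judged:
By the outcome, as a careful person would: the job done as asked, in the order asked, and still so for the second after the job is handed in, with the robot touching nothing.
Of coupon_0, coupon_1, coupon_2, coupon_3, coupon_4, coupon_5 only 4 to 6 are there at a start; the rules pass over those that are not, and their reading is None.
At some moment in a run one of coupon_0, coupon_1, coupon_2, coupon_3, coupon_4, coupon_5 may be knocked a few centimetres aside while the robot is not near it.
Once in a run the grip may slacken for a moment while it holds something.
It also fails if it takes over 210 s, if anything falls off the work surface, if the arm or the gripper's body presses on something with over 40 N, if the wrist force passes 120 N, or if a joint passes its speed limit or range.

## Working session

There is one attempt and no reset: what is moved stays moved. The work goes in short steps, each a Python script; the robot and the scene stay as the last script left them, time stands still between calls to the robot, and variables do not carry over. Pictures are saved under pics/ and viewed, about 12 in all and at most 16, crops included, and the job is handed in when it is done.

```bash
ls; mkdir -p pics; cat > h.py <<'E'
import numpy as np, cv2
from rig import robot
def rays(ci,uv):
    f=192/np.tan(np.radians(ci['vfov']/2)); d=(np.asarray(uv,float)-[ci['cx'],ci['cy']])/f
    s=d.copy()
    for _ in range(20):
        s=d/(1+ci['k1']*(s**2).sum(-1,keepdims=True))
    return s
def campose(name):
    ci=robot.camera_info(name)
    if name=='wrist':
        T=np.eye(4);T[:3,:3]=robot.read_tcp_rot();T[:3,3]=robot.read_position()
        return ci,T@np.array(ci['T_tool_cam'])
    return ci,np.linalg.inv(np.array(ci['view']))
def grab(name):
    ci,T=campose(name); p,d=robot.grab_frame(name); return ci,T,p,d
def cloud(ci,T,d):
    v,u=np.mgrid[:384,:512]; s=rays(ci,np.stack([u,v],-1).reshape(-1,2)).reshape(384,512,2)
    P=np.concatenate([s*d[...,None],d[...,None]],-1)@T[:3,:3].T+T[:3,3]
    P[d==0]=np.nan; return P
def atz(ci,T,uv,z):
    s=rays(ci,np.atleast_2d(uv)); D=np.c_[s,np.ones(len(s))]@T[:3,:3].T
    return T[:3,3]+D*((z-T[2,3])/D[:,2])[:,None]
def R(yaw):  # tool down, jaw (tool y) direction at yaw deg from world x
    a=np.radians(yaw); y=np.array([np.cos(a),np.sin(a),0]); z=np.array([0,0,-1.])
    return np.c_[np.cross(y,z),y,z]
def save(n,p,s=1.5): cv2.imwrite(f'pics/{n}.png',cv2.resize(p[...,::-1],None,fx=s,fy=s))
E
python3 - <<'E'
from h import *
for n in('scene','top'):
    ci,T,p,d=grab(n); print(n,ci['vfov'],T.round(3).tolist()); save(n,p); np.savez(f'{n}.npz',T=T,p=p,d=d,ci=ci)
print(robot.read_tcp_rot().round(3).tolist(),robot.camera_info('wrist'),robot.read_t(),robot.read_grip_width())
E
```

```text
pics
scene 49.928150302906374 [[0.644, -0.585, 0.492, -0.204], [-0.765, -0.5, 0.406, -0.565], [0.008, -0.638, -0.77, 1.261], [0.0, 0.0, 0.0, 1.0]]
top 53.4473741727015 [[0.009, -0.995, 0.096, 0.405], [-1.0, -0.009, -0.001, 0.059], [0.002, -0.096, -0.995, 1.575], [0.0, 0.0, 0.0, 1.0]]
[[0.968, -0.252, -0.0], [-0.252, -0.968, -0.001], [0.0, 0.001, -1.0]] {'vfov': 69.48050679683959, 'cx': 257.75515819397987, 'cy': 194.64802739597715, 'k1': -0.014401299847271775, 'T_tool_cam': array([[ 4.37298119e-04, -9.58798557e-01, -2.84086493e-01,
         7.72253080e-02],
       [ 9.99999307e-01,  1.08799576e-04,  1.17211113e-03,
        -2.02360705e-03],
       [-1.09290997e-03, -2.84086809e-01,  9.58797940e-01,
        -1.57534388e-01],
       [ 0.00000000e+00,  0.00000000e+00,  0.00000000e+00,
         1.00000000e+00]])} 0.1 0.9961030521167841
```

View pics/top.png

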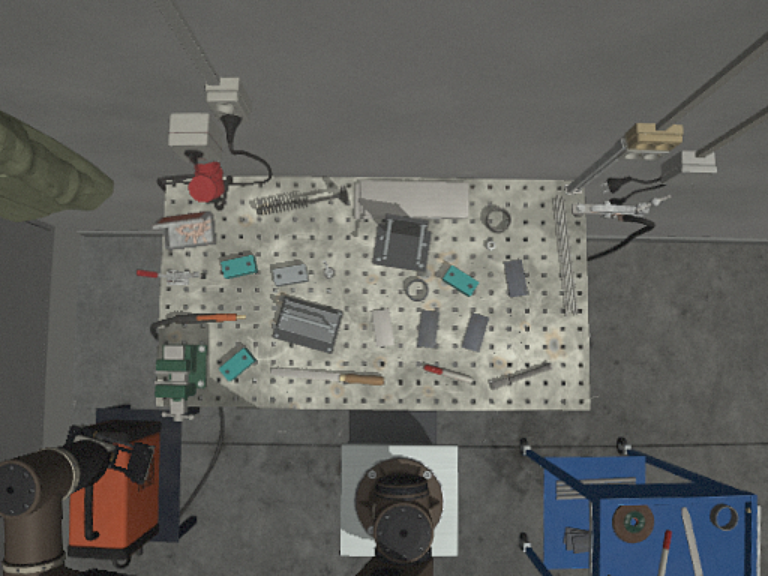

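View pics/scene.png

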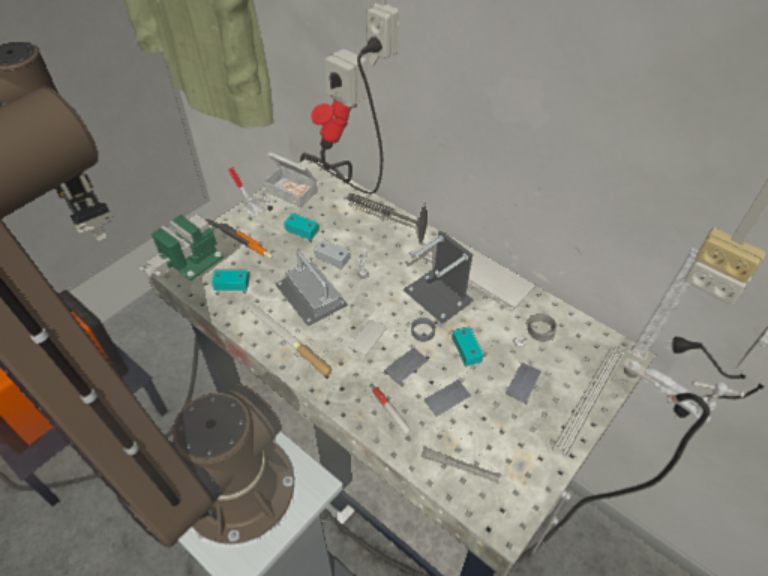

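The top view shows the cover/stand at (308,323), the rack at (402,242), a grey block at (290,273) with turquoise look-alikes, dark plates at (428,328), (475,331) and (515,278), and a light plate at (382,328). I'll make a metric orthophoto and check heights.

```bash
cat >> h.py <<'E'
def ortho(ci,T,p,z,x0,x1,y0,y1,ppm=1000):
    # rows: x decreasing downward; cols: y decreasing to right
    xs=np.arange(x1,x0,-1/ppm); ys=np.arange(y1,y0,-1/ppm)
    X,Y=np.meshgrid(xs,ys,indexing='ij'); P=np.stack([X,Y,np.full_like(X,z)],-1)
    V=np.linalg.inv(T); C=P@V[:3,:3].T+V[:3,3]; s=C[...,:2]/C[...,2:]
    f=192/np.tan(np.radians(ci['vfov']/2)); s=s*(1+ci['k1']*(s**2).sum(-1,keepdims=True))*f+[ci['cx'],ci['cy']]
    return cv2.remap(p,s[...,0].astype(np.float32),s[...,1].astype(np.float32),cv2.INTER_LINEAR)
E
python3 - <<'E'
from h import *
for n in('top','scene'):
    z=np.load(n+'.npz',allow_pickle=True);ci=z['ci'].item();T=z['T'];p=z['p'];d=z['d']
    P=cloud(ci,T,d)
    o=ortho(ci,T,p,0.006,0.3,0.9,-0.4,0.4); save('o_'+n,o,1)
    if n=='top':
        for uv in [(382,328),(428,328),(475,331),(515,278),(290,273),(238,265),(300,330),(402,245),(350,345)]:
            u,v=int(uv[0]/1.5),int(uv[1]/1.5); print(uv,np.nanmedian(P[v-1:v+2,u-1:u+2].reshape(-1,3),0).round(4))
E
```

```text
(382, 328) [0.4711 0.0534 0.0059]
(428, 328) [ 0.4718 -0.0745  0.0081]
(475, 331) [ 0.4647 -0.2019  0.0073]
(515, 278) [ 0.6111 -0.317   0.0071]
(290, 273) [0.6138 0.3036 0.0387]
(238, 265) [0.6375 0.4483 0.037 ]
(300, 330) [0.4591 0.2701 0.0464]
(402, 245) [ 0.7004 -0.003   0.0094]
(350, 345) [ 0.4219  0.1395 -0.0006]
```

View pics/o_top.png

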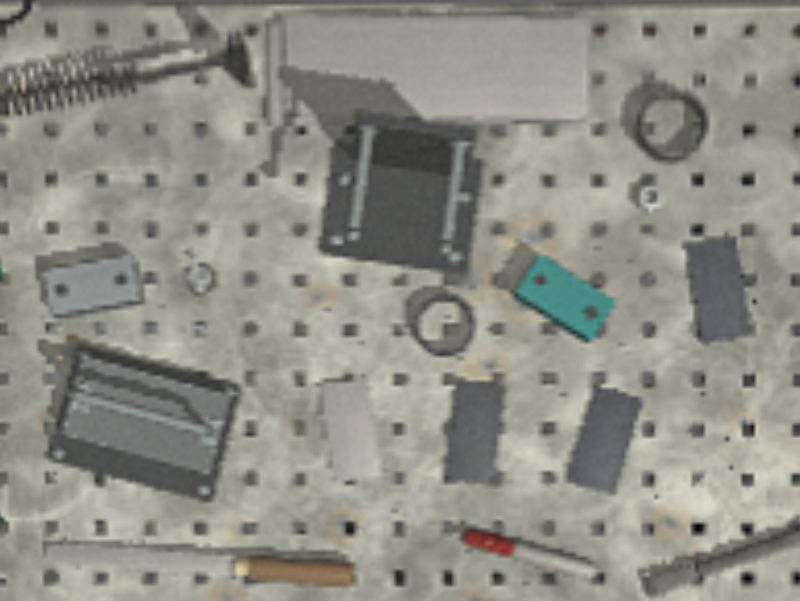

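```bash
cat >> h.py <<'E'
def rect(Q):
    (c,(w,h),a)=cv2.minAreaRect((Q[:,:2]*1000).astype(np.float32))
    if w>h: w,h=h,w; a+=90
    return np.round(c,1),round(w,1),round(h,1),round((a+90)%180-90,1)  # a: direction of short side from world x (mm)
def sel(P,x,y,z):
    Q=P.reshape(-1,3); Q=Q[~np.isnan(Q[:,0])]
    m=np.all((Q>[x[0],y[0],z[0]])&(Q<[x[1],y[1],z[1]]),axis=1); return Q[m]
E
python3 - <<'E'
from h import *
for n in('top','scene'):
    z=np.load(n+'.npz',allow_pickle=True);P=cloud(z['ci'].item(),z['T'],z['d'])
    print(n)
    for k,b in dict(roof=((.38,.58),(.14,.38),(.041,.051)),bar=((.38,.58),(.14,.38),(.095,.12)),block=((.57,.67),(.25,.37),(.03,.045)),
      stand=((.38,.6),(.14,.38),(.006,.014)),
      prong=((.6,.82),(-.1,.1),(.15,.169)),tips=((.6,.72),(-.1,.1),(.172,.19)),upr=((.7,.85),(-.12,.12),(.1,.18)),foot=((.6,.82),(-.1,.1),(.004,.015))).items():
        Q=sel(P,*b); print(k,len(Q),rect(Q) if len(Q)>3 else '',Q.mean(0).round(4) if len(Q) else '')
        if k in('bar','upr','prong') and len(Q)>5:
            c=Q.mean(0); w=np.linalg.svd(Q[:,:2]-c[:2])[2][0]; print('   dir',np.degrees(np.arctan2(w[1],w[0])).round(1))
    for i,b in enumerate([((.41,.53),(0.01,.1)),((.41,.53),(-.13,-.02)),((.4,.53),(-.26,-.14)),((.54,.68),(-.37,-.27))]):
        Q=sel(P,*b,(.0035,.014)); print('plate',i,len(Q),rect(Q))
E
```

```text
top
roof 542 (array([483.5, 248.2]), 79.9, 151.6, -15.0) [0.483  0.2474 0.0469]
bar 90 (array([483.4, 247.8]), 9.7, 137.6, -15.3) [0.4834 0.248  0.1102]
   dir -105.3
block 245 (array([611.3, 302.3]), 46.7, 90.2, 9.2) [0.6111 0.3027 0.0372]
stand 474 (array([490. , 259.6]), 214.9, 238.9, 0.5) [0.4732 0.2594 0.0097]
prong 149 (array([690.2,  -0.7]), 103.4, 105.1, 82.2) [ 0.6957 -0.001   0.1638]
   dir -101.6
tips 15 (array([651.8,   5.7]), 57.5, 90.1, -3.9) [0.6337 0.0031 0.1785]
upr 225 (array([723.6,  -8.4]), 46.0, 107.4, -0.4) [ 0.7295 -0.0052  0.1558]
   dir -95.8
foot 827 (array([689.9,  -1.2]), 180.1, 197.1, 0.3) [6.842e-01 1.000e-04 8.800e-03]
plate 0 312 (array([471.2,  55.5]), 86.6, 115.3, -89.6)
plate 1 344 (array([470.2, -74.4]), 107.6, 119.6, -89.6)
plate 2 380 (array([ 464.9, -200. ]), 120.2, 123.8, -89.7)
plate 3 341 (array([ 610.2, -318.8]), 98.0, 140.1, 89.3)
scene
roof 486 (array([480.9, 248.6]), 82.6, 154.3, -15.1) [0.4749 0.2451 0.0469]
bar 82 (array([479.9, 245.4]), 11.1, 133.9, -15.3) [0.4779 0.2409 0.1095]
   dir -104.7
block 195 (array([609. , 303.5]), 54.2, 93.2, 10.8) [0.6066 0.2999 0.0367]
stand 328 (array([490.6, 261.5]), 216.4, 234.1, 0.4) [0.4534 0.2464 0.01  ]
prong 186 (array([683. ,  -1.4]), 108.2, 116.4, 79.8) [ 0.6958 -0.0058  0.1627]
   dir -92.3
tips 21 (array([673.3,  -3.3]), 91.6, 102.9, 79.6) [ 0.6379 -0.0063  0.1785]
upr 385 (array([724.7,  -8.9]), 48.5, 109.5, 0.2) [ 0.7267 -0.0097  0.1457]
   dir -96.2
foot 882 (array([ 6.911e+02, -4.000e-01]), 180.8, 198.9, -0.1) [ 0.6824 -0.0054  0.0089]
plate 0 329 (array([469.9,  55. ]), 89.1, 117.0, 89.8)
plate 1 380 (array([469.9, -73.3]), 107.0, 118.7, -89.2)
plate 2 435 (array([ 464.9, -200.1]), 118.0, 130.6, 89.2)
plate 3 423 (array([ 609.3, -320.4]), 99.1, 137.2, -89.9)
```

```bash
cat >> h.py <<'E'
def best(p,yaw):
    q0=np.array(robot.read_qpos()); o=[]
    for y in (yaw,yaw+180):
        q=robot.ik(np.array(p,float),R(y))
        if q is not None: o.append((np.abs(np.array(q)-q0).max(),y,np.round(q,0).tolist()))
    return sorted(o)
def hover(p,yaw):
    b=best(p,yaw); y=b[0][1]; robot.goto(np.array(p,float),R(y)); return y
E
python3 - <<'E'
from h import *
print(best([.483,.248,.25],-15.2)); print(best([.685,0,.25],-8))
y=hover([.483,.248,.25],-15.2); print(y,robot.read_t(),robot.read_position())
ci,T,p,d=grab('wrist'); P=cloud(ci,T,d); save('w1',p)
Q=sel(P,(.38,.6),(.14,.38),(.095,.125)); c=Q.mean(0); w=np.linalg.svd(Q[:,:2]-c[:2],full_matrices=False)[2][0]; print(rect(Q),Q[:,2].max(),np.degrees(np.arctan2(w[1],w[0])))
Q=sel(P,(.38,.6),(.14,.38),(.041,.051)); print('roof',rect(Q))
E
```

```text
[(np.float64(46.55787683728121), 164.8, [48.0, 7.0, -14.0, 0.0, -69.0, -63.0]), (np.float64(133.4421231627188), -15.2, [48.0, 7.0, -14.0, 0.0, -69.0, 117.0])]
[(np.float64(75.64666727346236), 172, [16.0, 21.0, 4.0, 0.0, -73.0, -24.0]), (np.float64(172.24711240490117), -8, [16.0, 21.0, 4.0, 0.0, -73.0, 156.0])]
164.8 1.9583 [0.48285825 0.24877275 0.24987104]
(array([481.7, 249.5]), 9.6, 136.1, -15.2) 0.11226171643017319 74.97746524657452
roof (array([525. , 238.5]), 149.5, 168.6, 74.9)
```

View pics/w1.png

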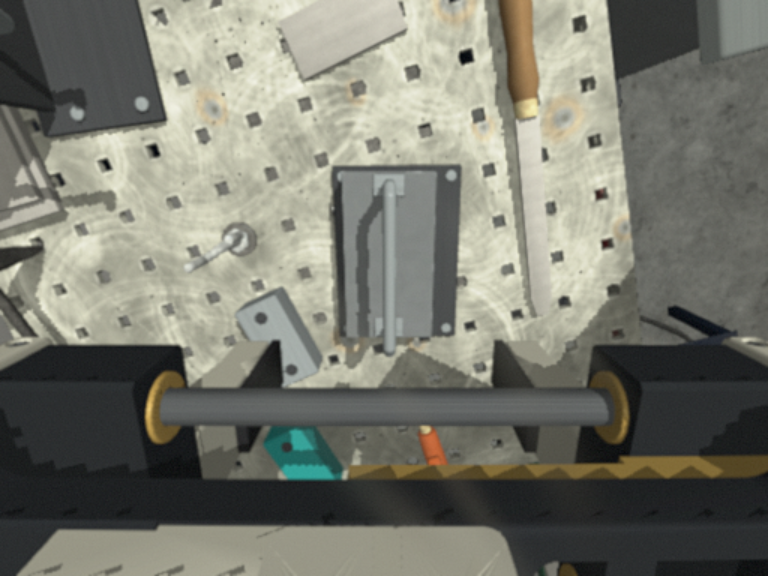

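The wrist view shows the cover's bar at (390,265), aligned with the stand, and the grey block at (280,335). Now a rack pose fit from the depth already taken, and then the grasp.

```bash
python3 - <<'E'
from h import *
from scipy.optimize import least_squares
for n in('top','scene'):
    z=np.load(n+'.npz',allow_pickle=True);P=cloud(z['ci'].item(),z['T'],z['d'])
    Q=sel(P,(.6,.80),(-.1,.1),(.155,.169)) 
    def f(v):
        yaw,x,y=v; c,s=np.cos(yaw),np.sin(yaw); L=(Q[:,:2]-[x,y])@np.array([[c,-s],[s,c]])
        pr=np.where((L[:,0]<0),np.abs(np.abs(L[:,1])-42),0) if 0 else None
        dp=np.maximum(np.abs(np.abs(L[:,1])-.042)-.004,0); dp=np.hypot(dp,np.maximum(L[:,0],0))
        du=np.abs(L[:,0]-.007); du=np.hypot(np.maximum(du-.003,0),np.maximum(np.abs(L[:,1])-.055,0))
        dt=np.maximum(-.096-L[:,0],0)
        return np.minimum(dp,du)+dt
    r=min((least_squares(f,[np.radians(a),.735,y0],loss='soft_l1',f_scale=.003) for a in(-15,-8,0) for y0 in (-.015,0,.01)),key=lambda r:r.cost)
    print(n,len(Q),np.degrees(r.x[0]),r.x[1:],np.abs(r.fun).mean())
    c,s=np.cos(r.x[0]),np.sin(r.x[0]); print('rest',r.x[1:]+np.array([[c,-s],[s,c]])@[-.05,0])
    L=(Q[:,:2]-r.x[1:])@np.array([[c,-s],[s,c]]); print(np.percentile(L,[0,2,50,98,100],axis=0).round(3).tolist())
E
```

```text
top 139 -8.254430368108265 [ 0.72651678 -0.007763  ] 0.00041851166495005654
rest [ 6.77034764e-01 -5.84539511e-04]
[[-0.09, -0.05], [-0.086, -0.047], [-0.031, 0.012], [0.014, 0.046], [0.015, 0.049]]
scene 170 -8.385908068953828 [ 0.72171727 -0.00778044] 0.0003953608738480144
rest [ 6.72251856e-01 -4.88451247e-04]
[[-0.097, -0.055], [-0.095, -0.052], [-0.021, -0.001], [0.012, 0.048], [0.02, 0.053]]
```

```bash
python3 - <<'E'
from h import *
r=R(164.9)
robot.servo_line(np.array([.4825,.2488,.130]),r,speed=.15)
robot.servo_line(np.array([.4825,.2488,.087]),r,speed=.1)
print(robot.read_force())
robot.move_gripper(0.0); print(robot.read_grip_width()*88)
robot.servo_line(np.array([.4825,.2488,.20]),r,speed=.12)
print(robot.read_grip_width()*88,robot.read_force(),robot.read_t())
E
```

```text
[-0.20594084  0.22441668 -0.580601  ]
8.752339465049863
9.033831660842074 [-0.6818129   0.72436066 -3.14406384] 5.85
```

```bash
python3 - <<'E'
from h import *
r=R(171.7)
robot.goto(np.array([.566,.0155,.19]),r)
print(robot.read_grip_width()*88,robot.read_force(),robot.read_t())
ci,T,p,d=grab('scene'); P=cloud(ci,T,d); save('s2',p[100:300,200:420],3)
Q=sel(P,(.42,.7),(-.15,.15),(.2,.222)); print('bar',rect(Q),Q.mean(0))
Q=sel(P,(.5,.68),(-.09,.1),(.135,.16)); print('roof',rect(Q))
E
```

```text
9.193278369121572 [ 1.10699055 -0.38230075 -2.51577877] 6.825
bar (array([563.4,  11.1]), 43.2, 124.3, 9.2) [ 0.55759081 -0.00873906  0.21109321]
roof (array([563.1,  14.4]), 82.8, 151.1, -7.7)
```

View pics/s2.png

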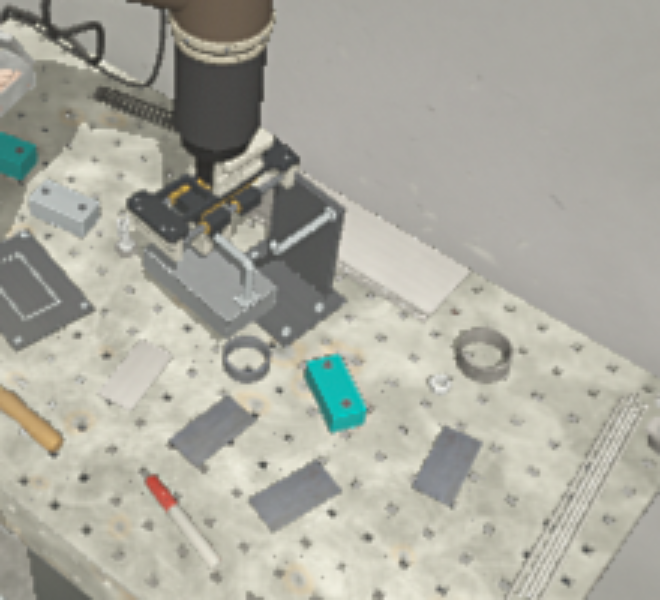

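The cover hangs level just ahead of the tips (crop about 215,275); outline visible on the stand at (28,285). Insert and lower.

```bash
python3 - <<'E'
from h import *
r=R(171.7)
robot.servo_line(np.array([.671,.0001,.19]),r,speed=.12)
print(robot.read_force(),robot.read_grip_width()*88)
robot.servo_line(np.array([.671,.0001,.1505]),r,speed=.08)
print(robot.read_force(),robot.read_grip_width()*88)
robot.move_gripper(0.35); print(robot.read_force())
robot.servo_line(np.array([.671,.0001,.25]),r,speed=.15)
ci,T,p,d=grab('scene'); P=cloud(ci,T,d); save('s3',p[100:300,200:420],3)
Q=sel(P,(.6,.76),(-.1,.1),(.1,.115)); print('roof',rect(Q),Q.mean(0))
Q=sel(P,(.6,.76),(-.03,.03),(.168,.182)); print('bar',rect(Q),Q.mean(0)); print(robot.read_t())
E
```

```text
[ 0.73563059 -0.06464314 -2.14641747] 8.856062691048077
[-3.44147143  0.61277519  2.90848566] 8.903057871104451
[-3.74535344e-01  5.79500054e-01  4.87592320e-04]
roof (array([683.8,  -2.3]), 114.4, 154.3, -7.8) [ 0.66814871 -0.00334158  0.10971625]
bar (array([ 6.826e+02, -6.000e-01]), 57.8, 117.8, -88.8) [ 0.7022389  -0.00092067  0.17330036]
10.0417
```

View pics/s3.png

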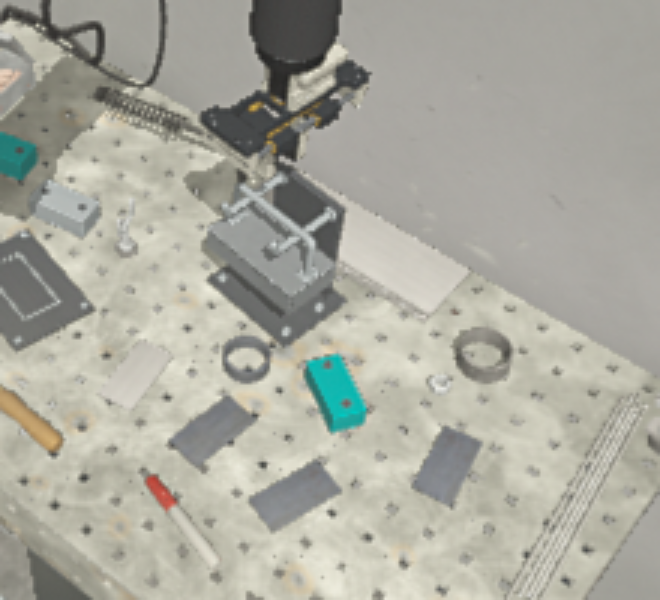

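The cover hangs on both prongs (crop 275,225). Next, close looks at the outline and the light plate, rectified to metric views.

```bash
cat >> h.py <<'E'
def torect(ci,T,p,z,c,yaw,w=.16,h=.2,ppm=2000):
    # ortho patch centred on c; cols along object x (dir yaw), rows along object y (yaw+90), rows down = -y
    a=np.radians(yaw); ex=np.array([np.cos(a),np.sin(a)]); ey=np.array([-ex[1],ex[0]])
    xs=np.arange(-w/2,w/2,1/ppm); ys=np.arange(h/2,-h/2,-1/ppm); X,Y=np.meshgrid(xs,ys)
    XY=np.asarray(c)[:2]+X[...,None]*ex+Y[...,None]*ey
    C=np.concatenate([XY,np.full(X.shape+(1,),z)],-1); V=np.linalg.inv(T); C=C@V[:3,:3].T+V[:3,3]; s=C[...,:2]/C[...,2:]
    f=192/np.tan(np.radians(ci['vfov']/2)); s=s*(1+ci['k1']*(s**2).sum(-1,keepdims=True))*f+[ci['cx'],ci['cy']]
    return cv2.remap(p,s[...,0].astype(np.float32),s[...,1].astype(np.float32),cv2.INTER_LINEAR)
def look(c,yaw,z,h=.25):
    y=hover([c[0],c[1],h+z],yaw); robot.dwell(.1); g=grab('wrist')
    return g,y,torect(g[0],g[1],g[2],z,c,yaw)
E
python3 - <<'E'
from h import *
robot.move_gripper(1.0)
L=[]
g,y,i=look([.4717,.052],97.6,.006); L.append(i); P=cloud(g[0],g[1],g[3]); np.savez('wl.npz',T=g[1],p=g[2],d=g[3]); print(y,robot.read_t())
Q=sel(P,(.40,.54),(0,.1),(.0035,.012)); print(len(Q),np.median(Q[:,2]),np.median(sel(P,(.40,.44),(0,.1),(-.01,.012))[:,2]))
g,y,i=look([.4825,.2488],-15.1,.010); L.append(i); np.savez('ws.npz',T=g[1],p=g[2],d=g[3]); print(y,robot.read_t())
save('two',np.hstack(L),1.2)
E
```

```text
97.6 12.625
2192 0.005315722267800721 -0.0006154254495031319
164.9 13.6083
```

View pics/two.png

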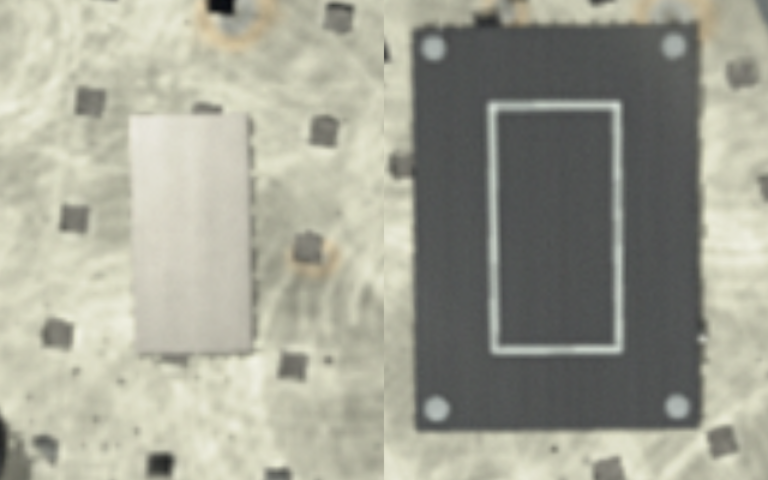

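Light plate measures 50 × 100 mm, 6 mm high, so it's the fourth coupon (at least four are present). The outline's centre is about 9 mm off the cover's old centre. I'll build a rectangle fitter and calibrate the wrist camera by looking at the outline with both half turns.

```bash
cat >> h.py <<'E'
def fit(img,c,yaw,w,h,line=False,ppm=2000,rng=14):
    """fit a w x h (mm) rectangle; returns world centre, yaw, score"""
    g=cv2.GaussianBlur(cv2.cvtColor(img,cv2.COLOR_RGB2GRAY).astype(np.float32),(0,0),1.5)
    gx,gy=np.abs(cv2.Sobel(g,cv2.CV_32F,1,0)),np.abs(cv2.Sobel(g,cv2.CV_32F,0,1))
    if line: gx=gy=g
    H,W=g.shape; k=ppm/1000; t=np.linspace(-.45,.45,60)
    def score(dx,dy,a,w,h):
        ca,sa=np.cos(a),np.sin(a); tot=[]
        for X,Y,m in ((np.full(60,w/2),t*h,gx),(np.full(60,-w/2),t*h,gx),(t*w,np.full(60,h/2),gy),(t*w,np.full(60,-h/2),gy)):
            u=(W/2+k*(dx+ca*X-sa*Y)).astype(np.float32); v=(H/2-k*(dy+sa*X+ca*Y)).astype(np.float32)
            tot.append(np.minimum(cv2.remap(m,u[None],v[None],cv2.INTER_LINEAR),60 if not line else 255).mean())
        return np.mean(tot)
    b=(-1,)
    for dx in np.arange(-rng,rng+1,1.):
        for dy in np.arange(-rng,rng+1,1.):
            for a in np.radians(np.arange(-8,9,2.)):
                b=max(b,(score(dx,dy,a,w,h),dx,dy,a))
    from scipy.optimize import minimize
    r=minimize(lambda v:-score(v[0],v[1],v[2]/50,w,h),[b[1],b[2],b[3]*50],method='Nelder-Mead',options=dict(initial_simplex=np.array([[b[1],b[2],b[3]*50]]*4)+np.vstack([np.zeros(3),np.eye(3)*.8])))
    dx,dy,a=r.x[0]/1000,r.x[1]/1000,np.degrees(r.x[2]/50); q=np.radians(yaw)
    return np.array(c[:2])+[dx*np.cos(q)-dy*np.sin(q),dx*np.sin(q)+dy*np.cos(q)],yaw+a,-r.fun
E
python3 - <<'E'
from h import *
ci=robot.camera_info('wrist'); c=[.4755,.256]
for n,c0,yaw,z,a in(('wl',[.472,.0525],97.6,.006,(50,100)),('ws',c,-15.1,.01,(52.5,102.5,True))):
    q=np.load(n+'.npz'); print(n,fit(torect(ci,q['T'],q['p'],z,c0,yaw),c0,yaw,*a))
for yaw in(164.9,-15.1):
    robot.goto(np.array([*c,.26]),R(yaw)); robot.dwell(.1); g=grab('wrist'); print(yaw,fit(torect(*g[:3],.01,c,-15.1),c,-15.1,52.5,102.5,True), fit(torect(*g[:3],.01,c,-15.1,h=.24),c,-15.1,120,170))
print(robot.read_t())
E
```

```text
wl (array([0.46996106, 0.05040173]), np.float64(98.45853350333603), np.float64(38.894996643066406))
ws (array([0.47556501, 0.25625695]), np.float64(-14.700171456405224), np.float64(175.35887145996094))
164.9 (array([0.47552102, 0.25617957]), np.float64(-14.69096793147994), np.float64(174.80458068847656)) (array([0.47627721, 0.25700282]), np.float64(-15.088976626876661), np.float64(58.798030853271484))
-15.1 (array([0.47553161, 0.2563328 ]), np.float64(-14.691063734029294), np.float64(186.81423950195312)) (array([0.47634608, 0.25666327]), np.float64(-14.371098364232882), np.float64(57.21628189086914))
16.8083
```

```bash
cat >> h.py <<'E'
S=np.array([.4755,.2563]); SY=-14.7
def A(*v): return np.array(v,float)
def pick(c,yaw,z=.0,via=None,w=50,h=100,top=.006,grip=.0015,lookh=.25):
    if via is not None: robot.goto(A(*via),robot.read_tcp_rot())
    g,ty,im=look(c,yaw,top,lookh); c2,y2,s=fit(im,c,yaw,w,h)
    print('fit',c2.round(4),round(y2,2),round(s,1)); 
    if s<20 or np.hypot(*(c2-c))>.013: print('DOUBT'); save('doubt',im); return None
    r=R(ty+y2-yaw)
    robot.servo_line(A(*c2,z+.05),r,speed=.2); robot.servo_line(A(*c2,z+grip),r,speed=.06)
    print('F',robot.read_force().round(1)); robot.move_gripper(0.0); wd=robot.read_grip_width()*88
    robot.servo_line(A(*c2,z+.12),r,speed=.12); print('width',wd.round(1),(robot.read_grip_width()*88).round(1),'F',robot.read_force().round(1),robot.read_t())
    return abs(robot.read_grip_width()*88-w)<3
def place(zb,grip=.0015,via=None):
    if via is not None: robot.goto(A(*via),robot.read_tcp_rot())
    y=hover([*S,zb+.08],SY); r=R(y)
    print('w over stand',(robot.read_grip_width()*88).round(1))
    robot.servo_line(A(*S,zb+grip+.012),r,speed=.12); f0=robot.read_force()[2]
    robot.servo_line(A(*S,zb+grip+.0003),r,speed=.03); robot.dwell(.2); print('dF',(robot.read_force()[2]-f0).round(1))
    robot.move_gripper(1.0)
    robot.servo_line(A(*S,zb+.1),r,speed=.15)
def check(z,w=50,h=100,n=None):
    robot.servo_line(A(*S,.25+z),speed=.2) ; robot.dwell(.1); g=grab('wrist'); im=torect(*g[:3],z,S,SY); c,y,s=fit(im,S,SY,w,h,rng=8)
    a=np.radians(SY); d=(c-S)*1000; print('CHECK along x,y mm',(d@[np.cos(a),np.sin(a)]).round(1),(d@[-np.sin(a),np.cos(a)]).round(1),'yaw',(y-SY).round(1),'score',s.round(1),robot.read_t())
    if n: save(n,im)
E
python3 - <<'E'
from h import *
if pick([.470,.0507],98.3): place(.010); check(.016,n='c1')
E
```

```text
fit [0.4695 0.0507] 98.68 40.1
F [1.  0.9 0.8]Traceback (most recent call last):
  File "<stdin>", line 2, in <module>
  File "h.py", line 92, in pick
    robot.servo_line(A(*c2,z+.12),r,speed=.12); print('width',wd.round(1),(robot.read_grip_width()*88).round(1),'F',robot.read_force().round(1),robot.read_t())
                                                              ^^^^^^^^
AttributeError: 'float' object has no attribute 'round'
```

```bash
sed -i "s/wd=robot.read_grip_width()\*88/wd=np.float64(robot.read_grip_width()*88)/; s/(robot.read_grip_width()\*88).round(1)/np.round(robot.read_grip_width()*88,1)/g; s/robot.read_t())/np.round(robot.read_t(),1))/g" h.py
python3 - <<'E'
from h import *
print(robot.read_grip_width()*88, robot.read_force(),robot.read_position())
if robot.read_grip_width()*88>47: place(.010); check(.016,n='c1')
E
```

```text
49.4399684428582 [ 0.0144269  -0.31920547 -3.1912273 ] [0.46888644 0.05045437 0.11924021]
w over stand 49.7
dF -1.2
CHECK along x,y mm -0.6 1.4 yaw 0.0 score 58.7 26.8
```

View pics/c1.png

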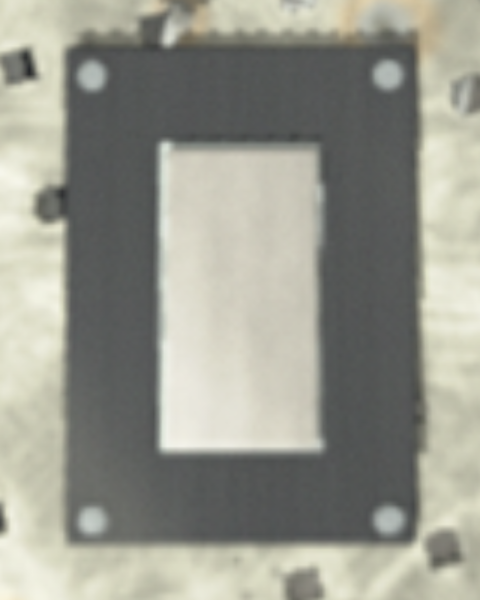

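Coupon 1 sits square on the outline (crop centre 240,298). Next two coupons.

```bash
python3 - <<'E'
from h import *
if pick([.470,-.0735],86.6): place(.016); check(.022)
E
python3 - <<'E'
from h import *
if pick([.462,-.2025],72.5): place(.022); check(.028,n='c3')
E
```

```text
fit [ 0.4682 -0.0732] 82.45 52.1
F [ 0.6 -0.1  0.1]
width 50.1 49.7 F [-0.3 -0.1 -3.1] 32.2
w over stand 49.5
dF 0.3
CHECK along x,y mm 1.5 0.5 yaw 0.0 score 46.1 37.6
fit [ 0.4601 -0.2035] 73.62 58.5
F [ 0.7 -0.3  0.7]
width 49.5 49.3 F [ 0.3 -0.  -2.4] 43.4
w over stand 49.5
dF -0.1
CHECK along x,y mm 1.5 3.1 yaw 0.0 score 43.8 49.3
```

View pics/c3.png

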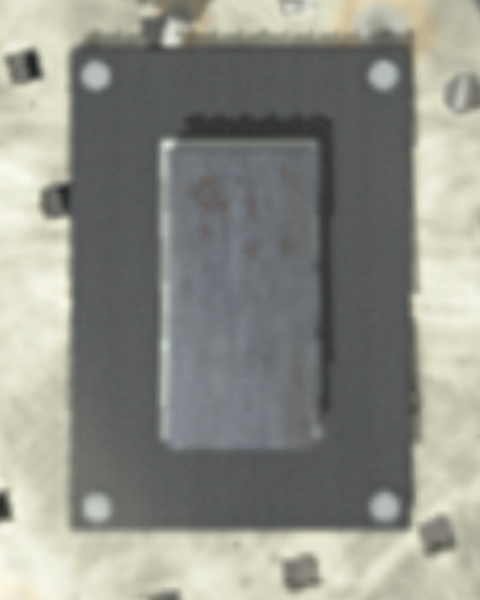

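```bash
python3 - <<'E'
from h import *
robot.goto(A(.45,-.2,.26),robot.read_tcp_rot())
c=[.611,-.318];yaw=100
g,ty,im=look(c,yaw,.006); c2,y2,s=fit(im,c,yaw,50,100); print(c2,y2,s,ty,robot.read_t())
im2=torect(*g[:3],.006,c2,y2); cv2.rectangle(im2,(110,100),(210,300),(255,0,0),1); save('p4',im2,1.8)
E
```

```text
[ 0.61265534 -0.33243507] 99.53096394684378 22.52860450744629 280 52.0333
```

View pics/p4.png

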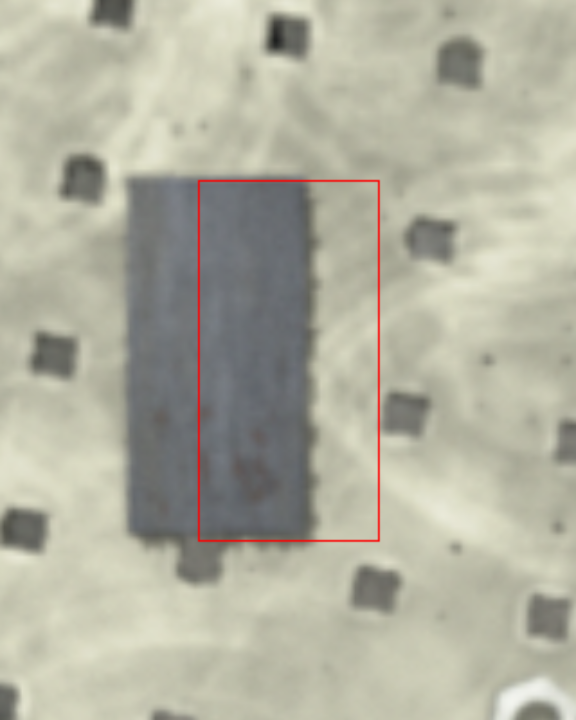

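The red fit box missed: the coupon was knocked ~2 cm aside, now at cols 128–310, rows 178–537. Re-look at the corrected place and pick it up.

```bash
python3 - <<'E'
from h import *
if pick([.615,-.3515],99.5):
    place(.028,via=(.45,-.2,.2)); check(.034,n='c4')
E
```

```text
fit [ 0.6157 -0.3517] 99.75 54.1
F [-0.2 -0.5 -0. ]
width 49.5 49.4 F [ 0.2 -0.1 -3.6] 56.4
w over stand 49.8
dF -0.7
CHECK along x,y mm -0.6 -1.5 yaw -0.0 score 43.9 63.2
```

View pics/c4.png

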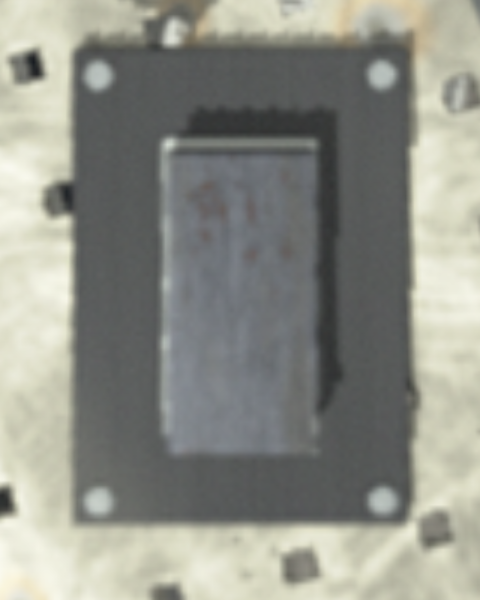

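The top coupon is ~4 mm toward −y relative to the one beneath (bright strip at rows 138–152). I'll square the pile: push both ends to the outline with the fingers, then squeeze across x.

```bash
cat >> h.py <<'E'
def yb(): # current half turn
    y=robot.read_tcp_rot()[:,1]; return min((SY,SY+180),key=lambda a:-np.dot(y[:2],[np.cos(np.radians(a)),np.sin(np.radians(a))]))
EY=A(-np.sin(np.radians(SY)),np.cos(np.radians(SY)))
def push(sign,zt,f,end=50.,gap=.0,S=None):
    S0=globals()['S'] if S is None else S
    r=R(yb()); a=S0+sign*EY*(end+f+14)/1000; b=S0+sign*EY*(end+f+gap)/1000
    robot.servo_line(A(*a,.09),r,speed=.2); robot.servo_line(A(*a,zt),r,speed=.12)
    f0=robot.read_force(); robot.servo_line(A(*b,zt),r,speed=.025); print('push',sign,((robot.read_force()-f0)[:2]@EY).round(1))
    robot.servo_line(A(*a,zt),r,speed=.08); robot.servo_line(A(*a,.09),r,speed=.2)
def squeeze(zt):
    r=R(yb()); robot.servo_line(A(*S,.1),r,speed=.2); robot.move_gripper(1.0); robot.servo_line(A(*S,zt),r,speed=.1)
    robot.move_gripper(0.); print('squeeze w',np.round(robot.read_grip_width()*88,1),robot.read_force().round(1)); robot.move_gripper(1.0); robot.servo_line(A(*S,.1),r,speed=.15)
E
python3 - <<'E'
from h import *
robot.servo_line(A(*S,.12),speed=.2); robot.move_gripper(.15)
for s in(1,-1,1,-1): push(s,.0125,9.5)
squeeze(.0125); check(.034,n='c5')
E
```

```text
push 1 0.1
push -1 -6.8
push 1 1.4
push -1 -7.7
squeeze w 49.6 [-1.1  0.5  1.8]
CHECK along x,y mm -0.7 4.1 yaw 0.4 score 40.5 84.5
```

View pics/c5.png

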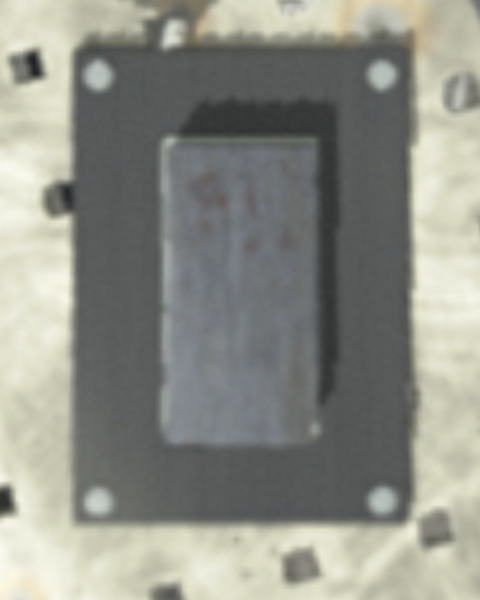

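```bash
python3 - <<'E'
from h import *
robot.servo_line(A(*S,.12),speed=.2); robot.move_gripper(.15)
push(1,.0125,12.5); check(.034)
robot.servo_line(A(*S,.12),speed=.2); push(1,.0125,11); check(.034,n='c6')
E
```

```text
push 1 1.6
CHECK along x,y mm -0.6 2.0 yaw 0.4 score 42.3 91.0
push 1 -0.2
CHECK along x,y mm -0.5 1.5 yaw 0.4 score 41.1 96.2
```

View pics/c6.png

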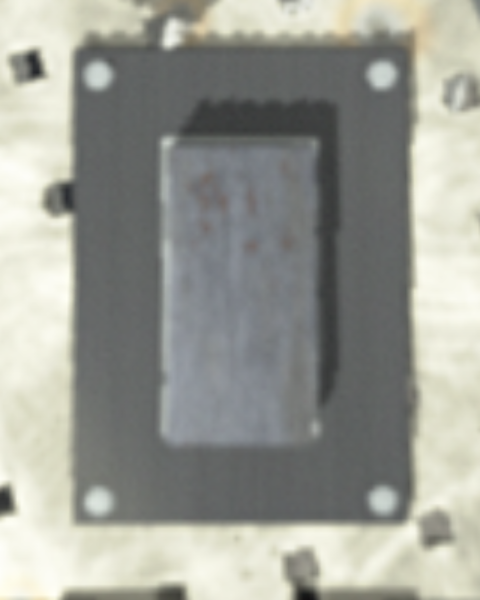

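```bash
cat >> h.py <<'E'
EX=A(np.cos(np.radians(SY)),np.sin(np.radians(SY)))
def oblique(sign,dist=.24,tilt=42,z=.022,go=True):
    tgt=A(*(S+sign*EY*.05),z); t=np.radians(tilt); out=A(*(sign*EY),0)
    fwd=-np.sin(t)*out-np.cos(t)*A(0,0,1); pos=tgt-dist*fwd
    down=-out-np.dot(-out,fwd)*fwd; down/=np.linalg.norm(down)   # image bottom towards the gripper (inward)
    T=np.eye(4); T[:3,:3]=np.c_[np.cross(down,fwd),down,fwd]; T[:3,3]=pos
    W=T@np.linalg.inv(np.array(robot.camera_info('wrist')['T_tool_cam']))
    U,_,V=np.linalg.svd(W[:3,:3]); W[:3,:3]=U@V
    robot.goto(W[:3,3],W[:3,:3]); robot.dwell(.1); return grab('wrist')
E
python3 - <<'E'
from h import *
robot.move_gripper(1.0)
im=[]
for s in(-1,1):
    robot.goto(A(*S,.25),R(SY if s>0 else SY+180))
    g=oblique(s); np.savez(f'ob{s}.npz',T=g[1],p=g[2],d=g[3]); c=g[2][130:260,190:320]; im.append(cv2.resize(c[::-1,::-1],None,fx=3,fy=3,interpolation=cv2.INTER_CUBIC)); print(robot.read_position(),robot.read_t())
save('ob',np.hstack(im),1)
E
```

```text
[0.45700376 0.18478975 0.09147995] 101.0667
[0.49408897 0.32577367 0.09416864] 103.9917
```

View pics/ob.png

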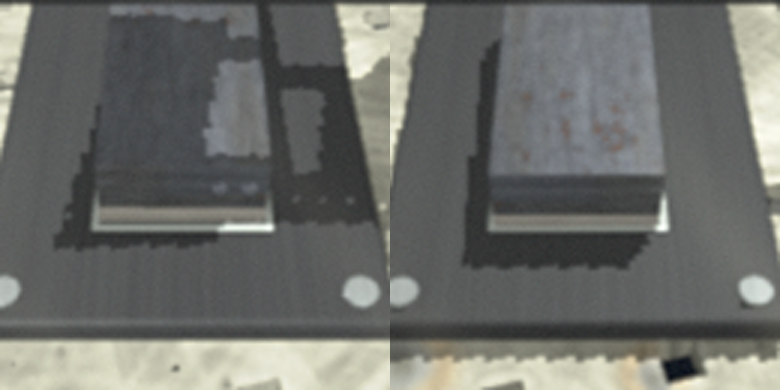

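```bash
python3 - <<'E'
from h import *
ci=robot.camera_info('wrist')
for s in(-1,1):
    q=np.load(f'ob{s}.npz'); T=q['T']
    g=cv2.cvtColor(q['p'],cv2.COLOR_RGB2GRAY)[130:260,240:276].mean(1)
    print(s,[(v,round(float(g[v-130]))) for v in range(180,208)])
    for v in np.arange(180,208,1.): 
        print(int(v),*[round(float((atz(ci,T,[[257,v]],z)[0,:2]-S)@EY*1000),1) for z in(.034,.028,.022,.016,.010)])
E
```

```text
-1 [(180, 58), (181, 54), (182, 88), (183, 153), (184, 158), (185, 112), (186, 109), (187, 123), (188, 131), (189, 134), (190, 110), (191, 77), (192, 65), (193, 67), (194, 70), (195, 71), (196, 72), (197, 76), (198, 77), (199, 73), (200, 69), (201, 69), (202, 73), (203, 76), (204, 77), (205, 75), (206, 74), (207, 77)]
180 -74.9 -70.0 -65.2 -60.3 -55.5
181 -73.9 -69.0 -64.1 -59.2 -54.3
182 -72.9 -68.0 -63.0 -58.1 -53.2
183 -71.9 -66.9 -62.0 -57.0 -52.0
184 -70.9 -65.9 -60.9 -55.9 -50.9
185 -69.9 -64.8 -59.8 -54.7 -49.7
186 -68.8 -63.8 -58.7 -53.6 -48.5
187 -67.8 -62.7 -57.6 -52.5 -47.3
188 -66.8 -61.6 -56.5 -51.3 -46.2
189 -65.7 -60.5 -55.3 -50.1 -45.0
190 -64.7 -59.4 -54.2 -49.0 -43.8
191 -63.6 -58.3 -53.1 -47.8 -42.5
192 -62.5 -57.2 -51.9 -46.6 -41.3
193 -61.5 -56.1 -50.8 -45.4 -40.1
194 -60.4 -55.0 -49.6 -44.2 -38.9
195 -59.3 -53.9 -48.5 -43.0 -37.6
196 -58.2 -52.7 -47.3 -41.8 -36.4
197 -57.1 -51.6 -46.1 -40.6 -35.1
198 -56.0 -50.4 -44.9 -39.4 -33.8
199 -54.9 -49.3 -43.7 -38.1 -32.5
200 -53.8 -48.1 -42.5 -36.9 -31.3
201 -52.6 -47.0 -41.3 -35.6 -30.0
202 -51.5 -45.8 -40.1 -34.4 -28.
[... 605 characters left out ...]
52.0
184 70.7 65.7 60.8 55.8 50.8
185 69.7 64.7 59.7 54.7 49.7
186 68.6 63.6 58.6 53.5 48.5
187 67.6 62.5 57.4 52.4 47.3
188 66.5 61.4 56.3 51.2 46.1
189 65.5 60.3 55.2 50.0 44.9
190 64.4 59.2 54.0 48.8 43.7
191 63.3 58.1 52.9 47.7 42.4
192 62.3 57.0 51.7 46.5 41.2
193 61.2 55.9 50.6 45.3 40.0
194 60.1 54.7 49.4 44.1 38.7
195 59.0 53.6 48.2 42.8 37.5
196 57.9 52.5 47.0 41.6 36.2
197 56.8 51.3 45.8 40.4 34.9
198 55.6 50.1 44.6 39.1 33.6
199 54.5 49.0 43.4 37.9 32.4
200 53.4 47.8 42.2 36.6 31.1
201 52.2 46.6 41.0 35.4 29.7
202 51.1 45.4 39.8 34.1 28.4
203 49.9 44.2 38.5 32.8 27.1
204 48.7 43.0 37.3 31.5 25.8
205 47.6 41.8 36.0 30.2 24.4
206 46.4 40.6 34.7 28.9 23.1
207 45.2 39.3 33.5 27.6 21.7
```

Both ends show the line at equal distances and near-flush faces (≤ ~1.3 mm). The pile is good; now the block.

```bash
python3 - <<'E'
from h import *
robot.goto(A(*S,.27),R(SY+180))
c=[.611,.3025]; yaw=9.5
g,ty,im=look(c,yaw,.036); P=cloud(*g[:2],g[3]); Q=sel(P,(.54,.68),(.22,.38),(.025,.045)); print(len(Q),rect(Q),np.median(Q[:,2]))
print(fit(im,c,yaw,46,90)); np.savez('blk.npz',T=g[1],p=g[2],d=g[3]); print(ty,robot.read_t())
E
```

```text
1815 (array([610.6, 304.5]), 45.1, 89.5, 10.4) 0.03521054945390495
(array([0.60795091, 0.30546243]), np.float64(10.907422813043185), np.float64(42.545021057128906))
189.5 107.2583
```

```bash
python3 - <<'E'
from h import *
c=[.6095,.305]; r=R(190.6)
robot.servo_line(A(*c,.07),r,speed=.2); robot.servo_line(A(*c,.008),r,speed=.08); robot.move_gripper(0.)
print(robot.read_grip_width()*88,robot.read_force()); robot.servo_line(A(*c,.13),r,speed=.12); print(robot.read_grip_width()*88,robot.read_force(),robot.read_t())
t=S+.0009*EY; y=hover([*t,.13],SY); r=R(y); print('w',robot.read_grip_width()*88,robot.read_force())
if abs(robot.read_grip_width()*88-46)<2:
    robot.servo_line(A(*t,.055),r,speed=.12); f0=robot.read_force()[2]; robot.servo_line(A(*t,.0424),r,speed=.03); robot.dwell(.2); print('dF',robot.read_force()[2]-f0,robot.read_position())
E
```

```text
45.877370295774604 [-1.46366239  0.18151133  1.71689615]
45.80375303260239 [-0.45078465 -0.06244231 -5.91166055] 111.3333
w 45.87830839783659 [ 1.14242641  0.92827705 -4.53680098]
dF -0.26882059468879227 [0.4757738  0.25722253 0.04245647]
```

```bash
python3 - <<'E'
from h import *
p=robot.read_position(); t=S+.0009*EY; f0=robot.read_force()[2]
for z in(.0418,.0412,.0406):
    robot.servo_line(A(*t,z),speed=.02); robot.dwell(.15); f=robot.read_force()[2]-f0; print(z,f)
    if f>1.5: break
robot.move_gripper(1.0); robot.servo_line(A(*t,.15),speed=.12)
im=[]
for s in(-1,1):
    robot.goto(A(*S,.27),R(SY if s>0 else SY+180))
    g=oblique(s,dist=.27,z=.03); np.savez(f'fb{s}.npz',T=g[1],p=g[2],d=g[3]); c=g[2][110:260,190:320]; im.append(cv2.resize(c[::-1,::-1],None,fx=3,fy=3,interpolation=cv2.INTER_CUBIC))
    if s==1:
        P=cloud(*g[:2],g[3])
robot.goto(A(*S,.29),R(SY)); robot.dwell(.1); g=grab('wrist'); P=cloud(*g[:2],g[3]); Q=sel(P,(.4,.56),(.17,.34),(.058,.08)); print(rect(Q),np.median(Q[:,2]))
np.savez('ft.npz',T=g[1],p=g[2],d=g[3])
c,a,w=np.array(rect(Q)[0])/1000,0,0; print('block rel',((c-S)@EX*1000).round(1),((c-S)@EY*1000).round(1))
im.append(cv2.resize(torect(*g[:3],.07,S,SY,w=.13,h=.2,ppm=1500),(293,450))[:, :])
save('fin',np.hstack([cv2.resize(i,(266,307) if k<2 else (200,307)) for k,i in enumerate(im)]),1.07); print(robot.read_t())
E
```

```text
0.0418 1.3732648633604017
0.0412 10.348207264487947
(array([476.2, 258.3]), 45.7, 89.3, -14.5) 0.06937658661132845
block rel 0.2 2.1
121.6
```

View pics/fin.png

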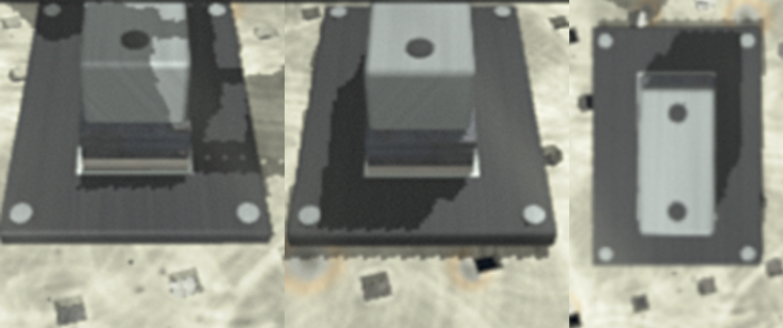

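```bash
python3 - <<'E'
from h import *
robot.goto(A(.17,.6,.3),R(-104)) if robot.ik(A(.17,.6,.3),R(-104)) is not None else print('no ik')
robot.dwell(.5)
for n in('top','scene'):
    ci,T,p,d=grab(n); P=cloud(ci,T,d)
    Q=sel(P,(.58,.76),(-.11,.11),(.1,.116)); print(n,'roof',rect(Q),np.median(Q[:,2])); Q=sel(P,(.42,.54),(.18,.33),(.06,.08)); print('block',rect(Q),np.median(Q[:,2]))
save('last',p[60:340,130:450],2.4); print(robot.read_t(),robot.read_position())
E
```

```text
top roof (array([681.7,  -2.9]), 100.8, 149.9, -8.8) 0.11066228226750607
block (array([477.7, 255.4]), 45.6, 90.6, -15.2) 0.07090495796975205
scene roof (array([679.1,  -1.6]), 110.1, 155.8, -5.5) 0.11057904920259554
block (array([473.8, 254.6]), 48.0, 91.2, -14.8) 0.07094817369621498
124.1833 [0.17004211 0.59997204 0.30002307]
```

View pics/last.png

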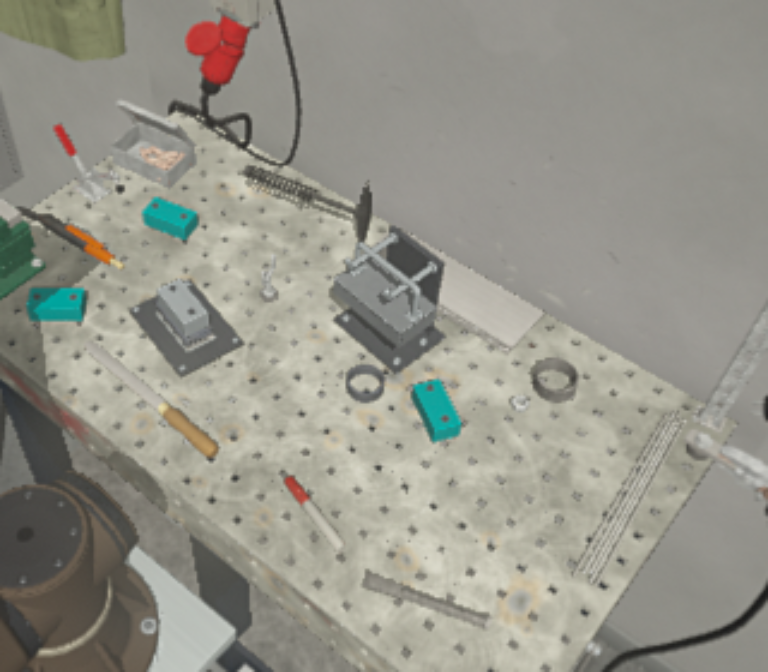

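The cover hangs on both prongs (395,270), the pile with the block stands on the stand (183,315), and no loose coupons are left. I'm handing in.

```bash
python3 -c "
from rig import robot
robot.job_done(); print(robot.read_t())"
```

```text
the job is handed in; nothing more can be done
the job is handed in; nothing more can be done
```

The job is handed in at about 124 s of robot time. The cover hangs by its bar across both prongs, the four coupons present are piled on the outline, and the steel block stands on top of the pile.

- **Coupons:** Three were dark. The fourth was light grey, and I took it as a coupon because it measured 50 × 100 × 6 mm and at least four had to be there. One had been knocked about 3 cm aside; I found it again and picked it up.
- **Squaring the pile:** The top coupon landed about 4 mm out along y. I pushed both ends of the pile and squeezed it across x.
- **Last checks:**
  - **Pile:** coupons flush to about 1 mm, and the pile about 1 mm from the outline's centre along y.
  - **Block:** square to within about 0.5° and 1 mm off the pile's middle, by wrist depth.
  - **Cover:** its roof at 111 mm, about right for a bar resting on the prongs.
  - **Table:** no loose coupon left, turquoise blocks untouched.
- **Disagreements:**
  - Wrist-image fits from above put the pile's top coupon 1.5–4 mm off along y. I trusted the oblique views, which showed the outline evenly at both ends.
  - The fixed cameras put the block's centre 1–4 mm from the wrist reading.
  - The block met the pile with about 10 N when I set it down.

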